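# Close and lock the service hatch of a board tester

### The arm

A 6-joint arm with a two-finger parallel gripper is mounted at the origin on the work surface. World frame = base frame: x ahead of the robot, y to its left, z up, the work surface at z = 0. Lengths are in mm, angles in rad, forces in N, time in s.
With the tool pointing down it reaches from about 300 to 775 mm from the base axis. Payload 14.6 kg.
Tool frame: the origin (TCP) lies at the very end of the fingers, on their centre line; the grasp point (between the pads) lies 19 mm behind it; z points along the fingers, y is the line along which they close (so a half turn about z gives the same grasp; the last joint's range is limited). The gripper opens to 94 mm and grips with 3 to 60 N. Pads are 16 mm wide; open, the fingers measure 119 mm over their backs; the gripper's body (75 mm by 177 mm) begins 78 mm behind the grasp point.
Start: joints at [1.131, 0.3, 1.521, -0, 1.321, -0.067], TCP at [200.32, 512.212, 205.446] pointing down, gripper open.
Joint ranges: [-3.03, 3.03], [-0.79, 2.21], [0.23, 2.52], [-1.04, 4.18], [0, 3.07], [-2.55, 2.55]. Speed limits (rad/s): [2.22, 2.22, 2.57, 3.14, 3.14, 3.14].

### API

Orientations are given as [roll, pitch, yaw] about the fixed x, y, z axes, in that order (R = Rz(yaw) Ry(pitch) Rx(roll)).
In Python, from cell import manip, camera, get_calibration gives the robot as it stands.
- The arm moves only by the tool arm_command, never from a script. Its argument "targets" is a list of rows, each an object of numbers: "hand": the opening, from -1 (shut) to 1 (fully open), so that 0 is half open; "x", "y", "z": the shift along the tool's x, y, z in m; "yaw": the turn about the tool's z in rad. In form: [{"hand": .., "x": .., "y": .., "z": .., "yaw": ..}, ...]. A call has 1 to 10 rows; each row shifts and turns the commanded pose from where the row before left it, along the tool's axes as they then stand; what a row does not reach is not made up. A row lasts 1/10 s, in which the tool goes at most 50 mm and 8.59 degrees, less where a joint would pass 70% of its speed; a pose out of reach is approached as far as the arm can. A call is refused whole if a number of a shift passes 0.05 or a number of a turn 0.15, either way. A call with a gripper value outside its range is refused whole. The fingers move at their own pace and stop on an object; "newtons" is the grip in N (left out, the last holds). Time passes only in rows, so rows that do not move let the fingers close. It gives the time, the measured TCP pose, the force, the opening and the grip force at its end, in the units of the state.
- manip.read_state(): the state, without advancing time (a new reading comes with each control period).
- camera(name): name is "side" or "top" or "wrist"; returns the picture (384x512x3 uint8, red, green, blue); there is no depth.
- get_calibration(name): a dict with "K" (3x3 intrinsics, pixels), "dist_coeffs" ([k1, k2, p1, p2, k3] as OpenCV has them; the pictures are not rectified), "cam_to_world" (4x4, takes a point from camera to world coordinates). Camera axes: x right, y up, looking along -z (the intrinsics and any distortion apply to the point x, -y, -z); pixel columns grow to the right and rows downward; lengths in mm; the calibration is good to about 2 mm. A picture is of the moment at which its call begins: read the wrist's pose just before it. get_calibration takes no time and is no camera call; for the wrist camera it gives the pose at the moment of the call.
- manip.sign_off(): hands the job in; it is judged then, once.
The state is a dict: "clock": time; "joints": joint angles; "qd": joint speeds; "effort": joint torques, N m; "eef_pos": TCP position; "eef_rot": TCP orientation; "wrist_force": force on the tool from outside, world axes, zero at the start; "moment": the same for the moment, N m; "finger_gap": finger opening in mm; "finger_force": force on a finger pad.
Only numpy, scipy, OpenCV 4.12 (cv2) and the standard library are available. Lean on these libraries where they do the work, as an engineer would, in place of code of your own. Each camera call takes 0.05 s, during which the arm holds its last target. There are 200 camera calls.

### The job

Push the open service hatch of the board tester fully shut. Then use the flat-bladed key from the tool rack to lock both of its slotted screws: push each screw in and turn it clockwise a quarter turn until it springs back up locked. Hang the key back in the same hole of the rack, and leave the nut driver beside it undisturbed.

Things in the scene. Friction and masses are not known exactly. Their poses are not given: they have to be found in the camera images.
- tester: Orange board tester fixed to the table: base box 270 (x) x 500 (y) x 85 mm high; on its left half (y > 10 mm) a press station with a gantry, clear press plate and raised toggle clamp (450 mm high); in the top of its right half the aluminium service hatch. Origin: centre of the base's underside; x away from the robot, y left, z up.
- hatch (a joint): Hatch angle, rad: 0 fully shut, starts part open, near edge up. A 5 mm aluminium plate 160 mm deep, 220 mm wide, hinged at its far edge; hinge line along the tester's y, at x +55, y -115 (its middle), z 87.5 mm in the tester's frame, at mid plate. Friction hinge (0.75 N m): stays where left, takes some 5 to 10 N at the near edge to push shut onto its stop.
- hatch_edge (a point): Middle of the hatch's near (free) edge, on its outer face, 160 mm from the hinge line. Frame: y along the edge to the tester's left, x in the plate towards the hinge, z the outward normal. Between the two screws' collars the plate is bare for 54 mm.
- screw_left: Left captive screw of the hatch, 125 mm from the hinge line, 55 mm left of the hatch's middle. Origin on its axis level with the hatch's outer face; z outward, y along its slot. Steel head 40 mm across, top at z 17 mm; slot 7 mm wide, 30 mm long, closed at the ends, floor at z 9 mm. A fixed collar (inside 44, outside 56, 18 mm high) guards it from fingers.
- screw_right: Right captive screw of the hatch, alike, 55 mm right of the hatch's middle; the two axes are 110 mm apart. Same frame and sizes.
- lock_left (a joint): Left screw's angle, rad, growing clockwise seen from outside. Starts unlocked at 0 to 0.25 (slot about along the near edge); stop at 1.57 = locked (slot fore and aft). With the head up it moves only within 0 to 0.30, or 1.35 to 1.57; between these it turns only pushed in some 5.5 mm or more. It springs up in the locked notch. Friction 0.06 N m. Its tail hooks under the frame.
- lock_right (a joint): Right screw's angle, the same; it also turns clockwise to lock.
- press_left (a joint): How far the left screw's head is pushed in, m: 0 up, 0.008 at its stop. Spring: 4 N to start, 10 N at the stop.
- press_right (a joint): How far the right screw's head is pushed in, the same.
- key: Key, 122 mm long, about 0.14 kg, hanging upright. Origin: centre of the blade's tip, z up to the handle, x along blade and handle width. Steel blade 24 mm wide (x), 4 mm thick (y), tip 20 x 2.4 mm tapering over 3 mm; steel stem 14 mm in diameter from z 18 to 78; flat black paddle handle 64 (x) x 14 (y) mm, z 78 to 122. The paddle's underside rests on the rack's plate.
- rack: Grey sheet-metal bridge fixed to the table, 280 mm long with its feet (x), 85 mm (y), top of its plate 90 mm high. Two equal holes 36 (x) x 26 (y) mm through the 5 mm plate at x -55 and +55 mm. The key hangs in one, paddle along the rack's x, the nut driver in the other, either way round. Origin: centre of its underside.
- nut_driver: Nut driver, round grey handle 32 mm in diameter with a 48 mm black rubber collar, 152 mm long, upright in the rack's other hole. Not needed. Origin: its lower tip.
Things that resemble listed ones, but are neither listed nor needed, are in the scene too. Of the things like the key, leave any that is pink or white; of the rest the smaller one is meant.

How it is judged:
By the outcome, as a careful person would: the job done as asked, in the order asked, and still so for the second after the job is handed in, with the robot touching nothing.
It also fails if it takes over 67 s, if anything falls off the work surface, if the arm or the gripper's body presses on something with over 40 N, if the wrist force passes 120 N, or if a joint passes its speed limit or range.

## Working session

There is one attempt and no reset: what is moved stays moved. The work goes in short steps, Python scripts to look and compute and a tool call to move; the robot and the scene stay as the last step left them, time stands still between calls to the robot, and variables do not carry over. Pictures are saved under pics/ and viewed, at most 10 in all, crops included, and the job is handed in when it is done.

Besides the shell and the picture viewer there is one more tool, called after "Request:" as name(argument=value, ...), one argument or row to a line, values as JSON. arm_command: Moves the arm, as the interface text tells. Its arguments: {"type":"object","properties":{"targets":{"type":"array"},"newtons":{"type":"number"}},"required":["targets"]}

```bash
mkdir -p pics; ls; python3 - <<'E'
from cell import manip,camera,get_calibration
import cv2
print(manip.read_state())
for n in("side","top"):
    cv2.imwrite(f"pics/{n}0.png",cv2.resize(camera(n)[:,:,::-1],(800,600),interpolation=cv2.INTER_CUBIC))
    c=get_calibration(n);print(c["K"],c["dist_coeffs"],c["cam_to_world"])
E
```

```text
pics
{'clock': 0.0, 'joints': array([ 1.13142038e+00,  3.00485189e-01,  1.52158899e+00, -3.18065882e-05,
        1.32069877e+00, -6.65923889e-02]), 'qd': array([-0.00023135, -0.00047409,  0.00046222, -0.00101206, -0.00066211,
       -0.00150363]), 'effort': array([ 1.69344908e-04, -5.31822038e+01, -3.52738917e+01,  7.08097452e-02,
        2.45916046e-02, -9.64189940e-05]), 'eef_pos': array([200.20787864, 511.97971493, 204.87525668]), 'eef_rot': array([-3.14041292e+00, -4.78014807e-05,  2.76881696e+00]), 'wrist_force': array([-0.3422992 ,  0.69086975, -0.9755387 ]), 'moment': array([0.00397454, 0.01131705, 0.02446426]), 'finger_force': 0.0, 'finger_gap': 94.0214239284791}
[[401.28196351   0.         253.70822461]
 [  0.         401.28196351 192.7387067 ]
 [  0.           0.           1.        ]] [-0.07227941  0.          0.          0.          0.        ] [[ 8.46252268e-01  2.58956739e-01 -4.65616264e-01 -1.48902681e+01]
 [-5.32444699e-01  4.42168443e-01 -7.21796170e-01 -9.61106712e+02]
 [ 1.89668359e-02  8.58736558e-01  5.12066191e-01  6.28191228e+02]
 [ 0.00000000e+00  0.00000000e+00  0.00000000e+00  1.00000000e+00]]
[[396.99464441   0.         254.94445827]
 [  0.         396.99464441 189.68848661]
 [  0.           0.           1.        ]] [-0.12818553  0.          0.          0.          0.        ] [[-1.65529578e-04  9.96588974e-01 -8.25250820e-02  3.97472773e+02]
 [-9.99999063e-01 -2.77089325e-04 -1.34037727e-03 -1.97378479e+02]
 [-1.35867202e-03  8.25247829e-02  9.96588087e-01  1.19006901e+03]
 [ 0.00000000e+00  0.00000000e+00  0.00000000e+00  1.00000000e+00]]
```

View pics/top0.png

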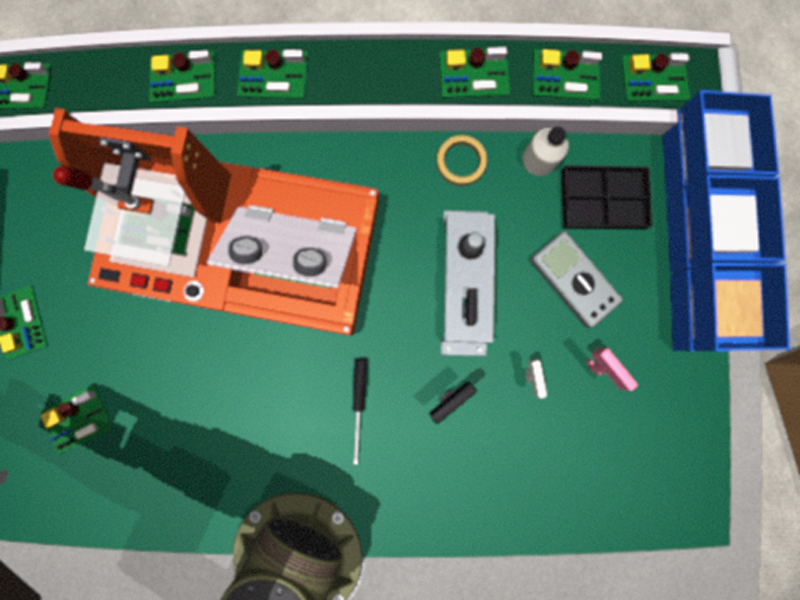

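View pics/side0.png

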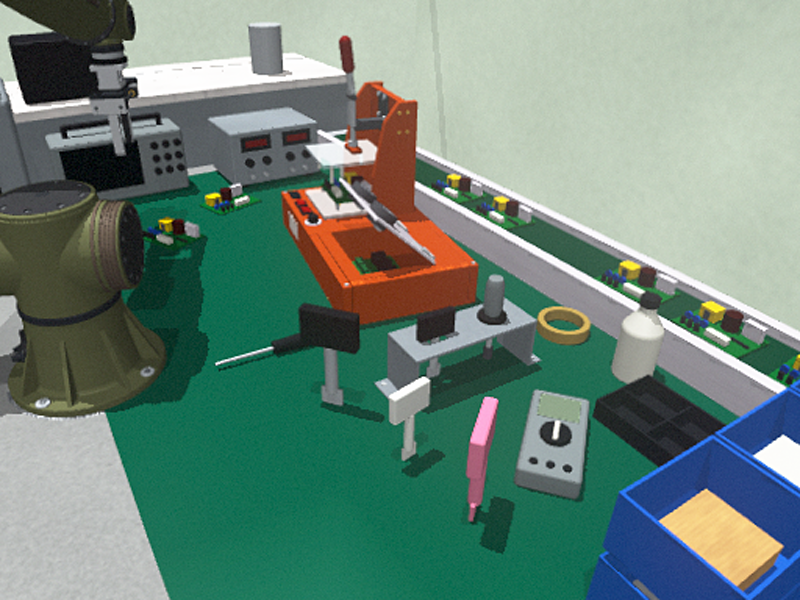

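Key candidates in the top picture: the black key in the rack (470,306), a larger black one standing on the table (453,402), a white one (538,378) and a pink one (612,370). The one in the rack fits: it isn't pink or white, it's smaller than the other black one, and it hangs in a rack hole. I'll confirm it in a crop.

```bash
cat > h.py <<'E'
import numpy as np,cv2
from cell import manip,camera,get_calibration
def ray(n,px,c=None):
    c=c or get_calibration(n);T=np.array(c["cam_to_world"])
    u=cv2.undistortPoints(np.array(px,float).reshape(-1,1,2),np.array(c["K"]),np.array(c["dist_coeffs"])).reshape(-1,2)
    return T[:3,3],(np.c_[u[:,0],-u[:,1],-np.ones(len(u))])@T[:3,:3].T
def at(n,px,z,c=None):
    o,d=ray(n,px,c);z=np.atleast_1d(z);return o+d*((z-o[2])/d[:,2])[:,None]
def proj(n,P,c=None):
    c=c or get_calibration(n);T=np.linalg.inv(np.array(c["cam_to_world"]))
    q=np.array(P,float).reshape(-1,3)@T[:3,:3].T+T[:3,3]
    return cv2.projectPoints(q*[1,-1,-1],np.zeros(3),np.zeros(3),np.array(c["K"]),np.array(c["dist_coeffs"]))[0].reshape(-1,2)
def crop(n,f,x0,y0,w,h,s):
    im=camera(n)[y0:y0+h,x0:x0+w,::-1];cv2.imwrite(f"pics/{f}.png",cv2.resize(im,None,fx=s,fy=s,interpolation=cv2.INTER_CUBIC))
E
python3 - <<'E'
from h import *
s=1.5625
np.set_printoptions(precision=1,suppress=True)
print("tester",at("top",np.array([[375,192],[349,331],[91,284]])/s,85))
print("rack",at("top",np.array([[446,212],[493,212],[493,342],[446,342]])/s,90))
print("paddle",at("top",np.array([[470,290],[470,325]])/s,134))
crop("top","c1",120,120,220,130,3.6)
E
```

```text
tester [[ 679.6 -153.4   85. ]
 [ 427.1 -108.    85. ]
 [ 512.2  374.1   85. ]]
rack [[ 641.4 -281.9   90. ]
 [ 641.7 -367.2   90. ]
 [ 407.3 -363.9   90. ]
 [ 407.5 -280.3   90. ]]
paddle [[ 495.9 -318.7  134. ]
 [ 435.9 -318.1  134. ]]
```

View pics/c1.png

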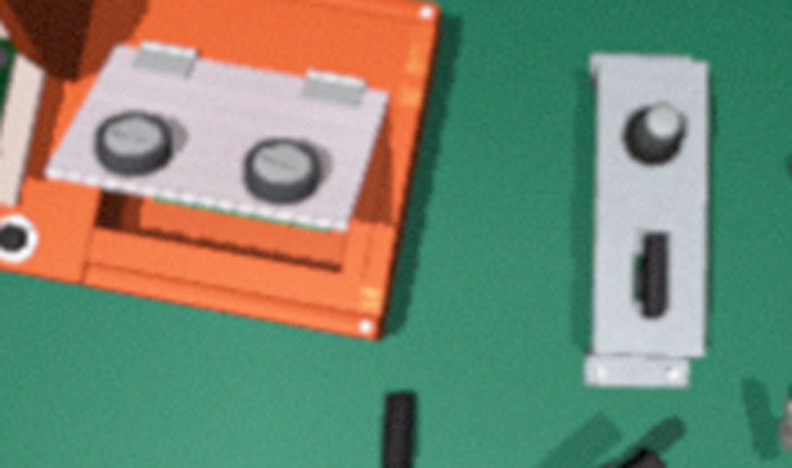

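```bash
python3 - <<'E'
from h import *
np.set_printoptions(precision=1,suppress=True)
s=1.5625
C=np.array([595.9,110.4,0]);a=-.176;R=np.array([[np.cos(a),-np.sin(a),0],[np.sin(a),np.cos(a),0],[0,0,1]])
T=lambda P:(P-C)@R
print("wall base",T(at("top",np.array([[228,213],[190,218]])/s,85)))
print("wall top", [T(at("top",np.array([[178,130]])/s,z))[0] for z in(300,350,400)],[T(at("side",np.array([[416,102],[378,83]])/s,z)) for z in(300,350,400)])
print("plate top",[T(at("top",np.array([[85,247],[193,272],[208,190]])/s,z)) for z in(150,200,250)])
print("plate side",[T(at("side",np.array([[305,150],[343,168],[376,152]])/s,z)) for z in(150,200,250)])
# hatch angle from near edge corners
o,d=ray("top",np.array([[120+47/3.6,120+175/3.6],[120+347/3.6,120+228/3.6]]))
for th in np.arange(.2,1.3,.1):
    print(th,T(o+d*((90+160*np.sin(th)-o[2])/d[:,2])[:,None]),55-160*np.cos(th))
# key
px=np.array([[657,235],[656,315]])/3.6+120
print("paddle",at("top",px,134)); print("nut",at("top",[[120+664/3.6,120+120/3.6]],170))
E
```

```text
wall base [[44.7 13.7 85. ]
 [23.8 82.3 85. ]]
wall top [array([121.5,  49.2, 300. ]), array([106.8,  27.5, 350. ]), array([ 92. ,   5.7, 400. ])] [array([[165.9, 133.6, 300. ],
       [156.6, 349.1, 300. ]]), array([[ 77.6, -63.8, 350. ],
       [ 69.7, 118.9, 350. ]]), array([[ -10.7, -261.1,  400. ],
       [ -17.2, -111.3,  400. ]])]
plate top [array([[-67.5, 236.5, 150. ],
       [-77.2,  32.6, 150. ],
       [ 67.8,  36.5, 150. ]]), array([[-71. , 208.9, 200. ],
       [-80.2,  14.8, 200. ],
       [ 57.7,  18.5, 200. ]]), array([[-74.6, 181.3, 250. ],
       [-83.3,  -3. , 250. ],
       [ 47.7,   0.5, 250. ]])]
plate side [array([[-40.6, 341.3, 150. ],
       [  6.6, 178.6, 150. ],
       [121.4, 267.5, 150. ]]), array([[-79.7, 184.1, 200. ],
       [-37.3,  38.4, 200. ],
       [ 65.4, 118. , 200. ]]), array([[-118.7,   27. ,  250. ],
       [ -81.3, -101.8,  250. ],
       [   9.5,  -31.4,  250. ]])]
0.2 [[ -56.    19.2  121.8]
 [ -55.9 -215.1  121.8]] -101.81065245459865
0.30000000000000004 [[ -57.2   14.   137.3]
 [ -57.1 -216.8  137.3]] -97.85383826009695
0.4000000000000001 [[ -58.4    9.   152.3]
 [ -58.3 -218.6  152.3]] -92.36975904046162
0.5000000000000001 [[ -59.6    4.1  166.7]
 [ -59.5 -220.2  166.7]] -85.41320990245961
0.6000000000000001 [[ -60.6   -0.4  180.3]
 [ -60.6 -221.8  180.3]] -77.0536983855485
0.7000000000000002 [[ -61.7   -4.7  193.1]
 [ -61.6 -223.3  193.1]] -67.37474996551812
0.8000000000000003 [[ -62.6   -8.6  204.8]
 [ -62.5 -224.6  204.8]] -56.473073495546444
0.9000000000000001 [[ -63.4  -12.1  215.3]
 [ -63.4 -225.8  215.3]] -44.4575949233063
1.0000000000000002 [[ -64.2  -15.2  224.6]
 [ -64.1 -226.9  224.6]] -31.44836893890232
1.1000000000000003 [[ -64.8  -17.9  232.6]
 [ -64.8 -227.8  232.6]] -17.575379428092333
1.2000000000000004 [[ -65.4  -20.1  239.1]
 [ -65.3 -228.5  239.1]] -2.9772407162677084
paddle [[ 496.7 -323.2  134. ]
 [ 437.3 -321.9  134. ]]
nut [[ 577. -325.  170.]]
```

```bash
cat >> h.py <<'E'
C=np.array([595.9,110.4,0]);A=-.176
def t2w(p,C=C,a=A):
    c,s=np.cos(a),np.sin(a);return np.array([C[0]+c*p[0]-s*p[1],C[1]+s*p[0]+c*p[1],p[2]])
def plan(wps,start=None,step=35):
    """wps: (x,y,z,yaw) world mm/rad; prints rounded tool-axis rows, tracking the rounding."""
    if start is None:
        s=manip.read_state();start=[*s["eef_pos"],s["eef_rot"][2]]
    p=np.array(start,float)
    for w in wps:
        w=np.array(w,float);dy=(w[3]-p[3]+np.pi)%(2*np.pi)-np.pi
        n=max(1,int(np.ceil(max(np.linalg.norm(w[:3]-p[:3])/step,abs(dy)/.14))))
        print("->",w.round(1),n)
        for k in range(n):
            d=(w[:3]-p[:3])/(n-k);dd=((w[3]-p[3]+np.pi)%(2*np.pi)-np.pi)/(n-k)
            c,s=np.cos(p[3]),np.sin(p[3]);r=np.array([c*d[0]+s*d[1],s*d[0]-c*d[1],-d[2]]).round(0);q=round(-dd,2)
            print('{"x":%.3f,"y":%.3f,"z":%.3f,"yaw":%.2f},'%(*(r/1000),q),end="")
            p[:3]+=[c*r[0]+s*r[1],s*r[0]-c*r[1],-r[2]];p[3]-=q
        print()
    return p
E
python3 - <<'E'
from h import *
e=lambda th:(55-148*np.cos(th),-115,87.5+156*np.sin(th)+3)
p=plan([(330,180,270,2.0),(*t2w((-47,-115,250)),1.395)])
E
```

```text
-> [330. 180. 270.   2.] 11
{"x":-0.022,"y":-0.024,"z":-0.006,"yaw":0.07},{"x":-0.024,"y":-0.022,"z":-0.006,"yaw":0.07},{"x":-0.025,"y":-0.021,"z":-0.006,"yaw":0.07},{"x":-0.026,"y":-0.019,"z":-0.006,"yaw":0.07},{"x":-0.028,"y":-0.017,"z":-0.006,"yaw":0.07},{"x":-0.029,"y":-0.015,"z":-0.006,"yaw":0.07},{"x":-0.030,"y":-0.013,"z":-0.006,"yaw":0.07},{"x":-0.030,"y":-0.010,"z":-0.006,"yaw":0.07},{"x":-0.031,"y":-0.008,"z":-0.006,"yaw":0.07},{"x":-0.032,"y":-0.006,"z":-0.005,"yaw":0.07},{"x":-0.032,"y":-0.004,"z":-0.006,"yaw":0.07},
-> [529.5   5.4 250.    1.4] 8
{"x":-0.030,"y":0.014,"z":0.003,"yaw":0.08},{"x":-0.029,"y":0.016,"z":0.002,"yaw":0.07},{"x":-0.028,"y":0.018,"z":0.003,"yaw":0.08},{"x":-0.026,"y":0.020,"z":0.002,"yaw":0.07},{"x":-0.025,"y":0.022,"z":0.003,"yaw":0.08},{"x":-0.023,"y":0.024,"z":0.002,"yaw":0.07},{"x":-0.022,"y":0.025,"z":0.003,"yaw":0.08},{"x":-0.019,"y":0.027,"z":0.002,"yaw":0.07},
```

Request:
arm_command(
  targets=[
    {"hand": -1, "x": -0.022, "y": -0.024, "z": -0.006, "yaw": 0.07},
    {"hand": -1, "x": -0.024, "y": -0.022, "z": -0.006, "yaw": 0.07},
    {"hand": -1, "x": -0.025, "y": -0.021, "z": -0.006, "yaw": 0.07},
    {"hand": -1, "x": -0.026, "y": -0.019, "z": -0.006, "yaw": 0.07},
    {"hand": -1, "x": -0.028, "y": -0.017, "z": -0.006, "yaw": 0.07},
    {"hand": -1, "x": -0.029, "y": -0.015, "z": -0.006, "yaw": 0.07},
    {"hand": -1, "x": -0.03, "y": -0.013, "z": -0.006, "yaw": 0.07},
    {"hand": -1, "x": -0.03, "y": -0.01, "z": -0.006, "yaw": 0.07},
    {"hand": -1, "x": -0.031, "y": -0.008, "z": -0.006, "yaw": 0.07},
    {"hand": -1, "x": -0.032, "y": -0.006, "z": -0.005, "yaw": 0.07},
  ],
  newtons=40,
)

```text
clock: 1.15
eef_pos: [318.9, 209.1, 264.7]
eef_rot: [3.141, -0.0, 2.066]
wrist_force: [0.8, 0.7, -0.6]
finger_gap: 17.1
finger_force: 0.0
```

Request:
arm_command(
  targets=[
    {"hand": -1, "x": -0.032, "y": -0.004, "z": -0.006, "yaw": 0.07},
    {"hand": -1, "x": -0.03, "y": 0.014, "z": 0.003, "yaw": 0.08},
    {"hand": -1, "x": -0.029, "y": 0.016, "z": 0.002, "yaw": 0.07},
    {"hand": -1, "x": -0.028, "y": 0.018, "z": 0.003, "yaw": 0.08},
    {"hand": -1, "x": -0.026, "y": 0.02, "z": 0.002, "yaw": 0.07},
    {"hand": -1, "x": -0.025, "y": 0.022, "z": 0.003, "yaw": 0.08},
    {"hand": -1, "x": -0.023, "y": 0.024, "z": 0.002, "yaw": 0.07},
    {"hand": -1, "x": -0.022, "y": 0.025, "z": 0.003, "yaw": 0.08},
    {"hand": -1, "x": -0.019, "y": 0.027, "z": 0.002, "yaw": 0.07},
    {"hand": -1, "x": 0, "y": 0, "z": 0, "yaw": 0},
  ],
)

```text
clock: 2.15
eef_pos: [531.2, 3.3, 249.1]
eef_rot: [-3.14, 0.001, 1.394]
wrist_force: [0.4, 0.4, 0.9]
finger_gap: 0.4
finger_force: 0.0
```

```bash
python3 - <<'E'
from h import *
s=manip.read_state();print(s["eef_pos"],s["eef_rot"],s["clock"],s["finger_gap"])
w=[(*t2w((55-148*np.cos(t),-115,87.5+156*np.sin(t)+3)),1.395) for t in(.75,.6,.45,.3,.15,0)]
plan(w)
cv2.imwrite("pics/w1.png",camera("wrist")[:,:,::-1])
E
```

```text
[531.20637115   3.33973786 249.13080928] [-3.13989945e+00  5.11062940e-04  1.39416260e+00] 2.15 0.39604330425474255
-> [523.3   6.5 196.8   1.4] 2
{"x":0.001,"y":-0.004,"z":0.026,"yaw":-0.00},{"x":0.001,"y":-0.004,"z":0.026,"yaw":-0.00},
-> [509.7   8.9 178.6   1.4] 1
{"x":-0.000,"y":-0.014,"z":0.019,"yaw":-0.00},
-> [498.7  10.9 158.4   1.4] 1
{"x":-0.000,"y":-0.011,"z":0.020,"yaw":-0.00},
-> [490.7  12.3 136.6   1.4] 1
{"x":-0.000,"y":-0.008,"z":0.022,"yaw":-0.00},
-> [485.8  13.2 113.8   1.4] 1
{"x":-0.000,"y":-0.005,"z":0.022,"yaw":-0.00},
-> [484.2  13.5  90.5   1.4] 1
{"x":-0.000,"y":-0.002,"z":0.024,"yaw":-0.00},
```

View pics/w1.png

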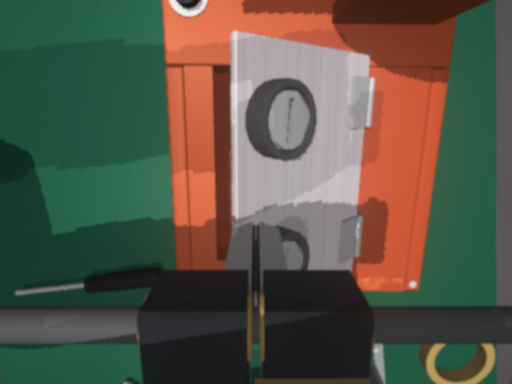

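```bash
python3 - <<'E'
from h import *
for t in(.65,.7,.75,.8):
    r=[t2w((55-125*np.cos(t)+19.5*np.sin(t),y,87.5+125*np.sin(t)+19.5*np.cos(t))) for y in(-60,-170)]
    e=[t2w((55-160*np.cos(t)+2.5*np.sin(t),y,87.5+160*np.sin(t)+2.5*np.cos(t))) for y in(-5,-225)]
    print(t,proj("wrist",r+e).round(0).tolist(),proj("top",r+e).round(1).tolist())
print("obs wrist (292,118),(?),(233,33) top",[(120+x/3.6,120+y/3.6) for x,y in((133,133),(283,162),(47,172),(347,228))])
E
```

```text
0.65 [[275.0, 127.0], [273.0, 268.0], [218.0, 42.0], [225.0, 334.0]] [[157.4, 162.1], [198.7, 169.3], [133.3, 172.5], [216.7, 187.3]]
0.7 [[282.0, 127.0], [279.0, 271.0], [225.0, 40.0], [231.0, 339.0]] [[157.3, 160.1], [198.8, 167.3], [132.9, 170.2], [216.8, 185.1]]
0.75 [[289.0, 128.0], [285.0, 273.0], [233.0, 39.0], [237.0, 344.0]] [[157.3, 158.0], [199.0, 165.2], [132.7, 167.9], [217.0, 182.8]]
0.8 [[297.0, 128.0], [293.0, 275.0], [242.0, 37.0], [244.0, 349.0]] [[157.4, 155.8], [199.1, 163.1], [132.4, 165.4], [217.2, 180.3]]
obs wrist (292,118),(?),(233,33) top [(156.94444444444446, 156.94444444444446), (198.61111111111111, 165.0), (133.05555555555554, 167.77777777777777), (216.38888888888889, 183.33333333333331)]
```

Request:
arm_command(
  targets=[
    {"hand": -1, "x": 0.002, "y": -0.004, "z": 0.026, "yaw": 0},
    {"hand": -1, "x": 0.002, "y": -0.004, "z": 0.026, "yaw": 0},
    {"hand": -1, "x": 0, "y": -0.007, "z": 0.009, "yaw": 0},
    {"hand": -1, "x": 0, "y": -0.007, "z": 0.009, "yaw": 0},
  ],
)

```text
clock: 2.6
eef_pos: [508.3, 13.9, 180.3]
eef_rot: [3.141, -0.0, 1.4]
wrist_force: [2.7, -0.1, 1.3]
finger_gap: 0.5
finger_force: 1.1
```

Request:
arm_command(
  targets=[
    {"hand": -1, "x": 0, "y": -0.011, "z": 0.02, "yaw": 0},
    {"hand": -1, "x": 0, "y": -0.008, "z": 0.022, "yaw": 0},
    {"hand": -1, "x": 0, "y": -0.005, "z": 0.022, "yaw": 0},
  ],
)

```text
clock: 2.9
eef_pos: [484.5, 18.0, 116.6]
eef_rot: [3.14, -0.0, 1.4]
wrist_force: [0.7, 1.0, 2.4]
finger_gap: 0.7
finger_force: 1.4
```

Request:
arm_command(
  targets=[
    {"hand": -1, "x": 0, "y": -0.001, "z": 0.012, "yaw": 0},
    {"hand": -1, "x": 0, "y": -0.001, "z": 0.008, "yaw": 0},
    {"hand": -1, "x": 0, "y": 0, "z": 0.005, "yaw": 0},
    {"hand": -1, "x": 0, "y": 0, "z": 0.002, "yaw": 0},
  ],
)

```text
clock: 3.3
eef_pos: [483.5, 17.7, 90.0]
eef_rot: [3.141, -0.0, 1.399]
wrist_force: [-11.1, 1.3, 24.5]
finger_gap: 0.2
finger_force: 12.3
```

Request:
arm_command(
  targets=[
    {"hand": -1, "x": 0, "y": 0, "z": -0.01, "yaw": 0},
    {"hand": -1, "x": 0, "y": 0, "z": -0.035, "yaw": 0},
    {"hand": -1, "x": 0, "y": 0, "z": -0.04, "yaw": 0},
    {"hand": -1, "x": -0.03, "y": 0, "z": -0.04, "yaw": 0},
    {"hand": -1, "x": -0.035, "y": 0, "z": -0.035, "yaw": 0},
    {"hand": -1, "x": -0.025, "y": 0, "z": 0, "yaw": 0},
    {"hand": -1, "x": 0, "y": 0, "z": 0, "yaw": 0},
  ],
)

```text
clock: 4.0
eef_pos: [467.8, -73.2, 251.2]
eef_rot: [3.139, 0.001, 1.396]
wrist_force: [-0.8, 1.3, 0.2]
finger_gap: 0.3
finger_force: 0.0
```

```bash
python3 - <<'E'
from h import *
import pickle
s=manip.read_state();print(s["eef_pos"],s["eef_rot"],s["qd"].round(3))
c=get_calibration("wrist");im=camera("wrist");pickle.dump((c,im),open("w2.pkl","wb"))
cv2.imwrite("pics/w2.png",cv2.resize(im[:,:,::-1],(800,600),interpolation=cv2.INTER_CUBIC))
r=[t2w((-70,y,107)) for y in(-60,-170)]+[t2w((-105,y,90)) for y in(-5,-225)]
print((proj("wrist",r,c)*1.5625).round(0).tolist(),proj("top",r).round(1).tolist())
cv2.imwrite("pics/top2.png",camera("top")[:,:,::-1])
E
```

```text
[467.83397031 -73.17025837 251.21032344] [3.13859009e+00 5.40892299e-04 1.39613838e+00] [ 0.058  0.026  0.024  0.01  -0.008  0.058]
[[442.0, 27.0], [439.0, 228.0], [378.0, -75.0], [382.0, 309.0]] [[161.1, 179.1], [199.9, 186.1], [141.2, 188.6], [217.8, 202.4]]
```

View pics/w2.png

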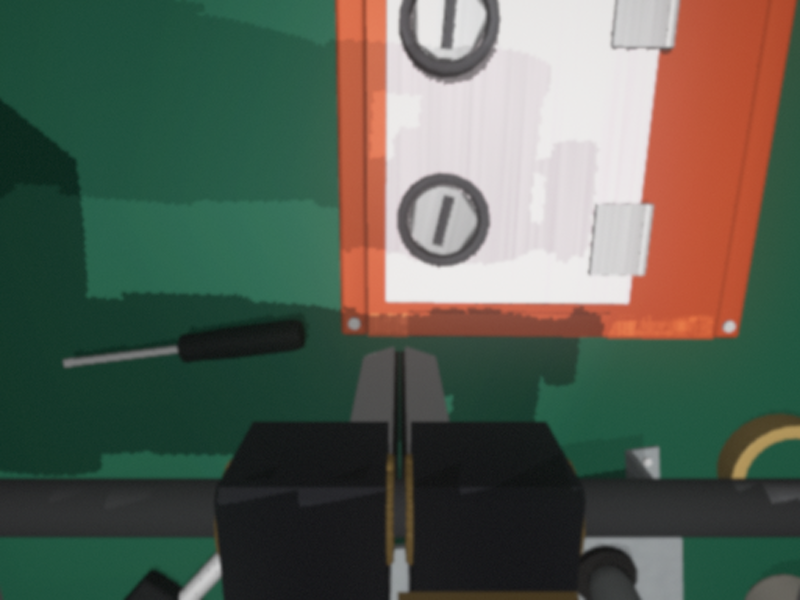

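```bash
python3 - <<'E'
from h import *
import pickle
c,im=pickle.load(open("w2.pkl","rb"));s=1.5625
np.set_printoptions(precision=1,suppress=True)
print("tcp proj",proj("wrist",[[467.8,-73.2,251.2],[467.8,-73.2,232]],c)*s)
print("scr",at("wrist",np.array([[449,18],[443,220]])/s,107,c),"pred",t2w((-70,-60,107)),t2w((-70,-170,107)))
print("slot R",at("wrist",np.array([[436,245],[451,197]])/s,106,c),"L",at("wrist",np.array([[446,47],[450,0]])/s,106,c))
print("hatch corner",at("wrist",np.array([[386,303]])/s,90,c),t2w((-105,-225,90)),"tester corners",at("wrist",np.array([[343,334],[738,339]])/s,85,c),t2w((-135,-250,85)),t2w((135,-250,85)))
t=cv2.imread("pics/top2.png");a=cv2.resize(t[160:215,130:230],None,fx=7,fy=7,interpolation=cv2.INTER_CUBIC)
cv2.imwrite("pics/t2c.png",a)
E
```

```text
tcp proj [[399.  371.7]
 [398.9 352.9]]
scr [[520.8  67.4 107. ]
 [500.6 -40.3 107. ]] pred [516.5  63.6 107. ] [497.2 -44.7 107. ]
slot R [[494.2 -54.6 106. ]
 [507.4 -27.9 106. ]] L [[517.1  53.4 106. ]
 [522.8  76.3 106. ]]
hatch corner [[456.8 -89.1  90. ]] [453.1 -92.7  90. ] tester corners [[ 424.1 -106.5   85. ]
 [ 686.  -156.9   85. ]] [ 419.2 -112.1   85. ] [ 685.  -159.4   85. ]
```

View pics/t2c.png

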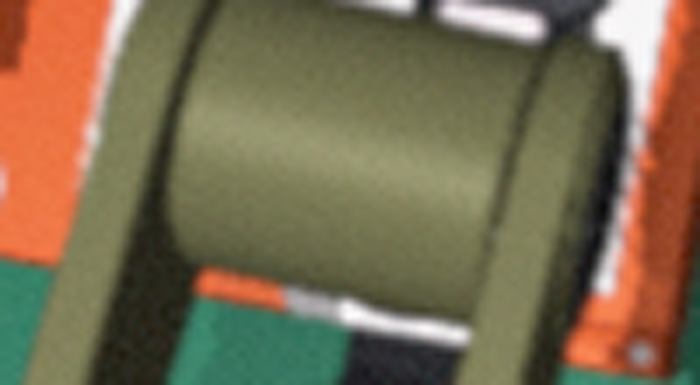

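```bash
python3 - <<'E'
from h import *
print(plan([(430,-322,235,0.0)]))
E
```

```text
-> [ 430. -322.  235.    0.] 10
{"x":-0.025,"y":0.001,"z":0.001,"yaw":0.14},{"x":-0.025,"y":0.004,"z":0.002,"yaw":0.14},{"x":-0.024,"y":0.008,"z":0.001,"yaw":0.14},{"x":-0.023,"y":0.011,"z":0.002,"yaw":0.14},{"x":-0.021,"y":0.014,"z":0.001,"yaw":0.14},{"x":-0.019,"y":0.017,"z":0.002,"yaw":0.14},{"x":-0.017,"y":0.019,"z":0.001,"yaw":0.14},{"x":-0.014,"y":0.021,"z":0.002,"yaw":0.14},{"x":-0.011,"y":0.023,"z":0.001,"yaw":0.14},{"x":-0.007,"y":0.025,"z":0.002,"yaw":0.14},
[ 4.29851202e+02 -3.22240286e+02  2.34811967e+02 -2.29545091e-03]
```

Request:
arm_command(
  targets=[
    {"hand": 0, "x": -0.025, "y": 0.001, "z": 0.001, "yaw": 0.14},
    {"hand": 0, "x": -0.025, "y": 0.004, "z": 0.002, "yaw": 0.14},
    {"hand": 0, "x": -0.024, "y": 0.008, "z": 0.001, "yaw": 0.14},
    {"hand": 0, "x": -0.023, "y": 0.011, "z": 0.002, "yaw": 0.14},
    {"hand": 0, "x": -0.021, "y": 0.014, "z": 0.001, "yaw": 0.14},
    {"hand": 0, "x": -0.019, "y": 0.017, "z": 0.002, "yaw": 0.14},
    {"hand": 0, "x": -0.017, "y": 0.019, "z": 0.001, "yaw": 0.14},
    {"hand": 0, "x": -0.014, "y": 0.021, "z": 0.002, "yaw": 0.14},
    {"hand": 0, "x": -0.011, "y": 0.023, "z": 0.001, "yaw": 0.14},
    {"hand": 0, "x": -0.007, "y": 0.025, "z": 0.002, "yaw": 0.14},
  ],
)

```text
clock: 5.1
eef_pos: [430.5, -322.2, 234.2]
eef_rot: [-3.141, 0.0, -0.006]
wrist_force: [0.4, 0.2, -0.7]
finger_gap: 47.0
finger_force: 0.0
```

Request:
arm_command(
  targets=[
    {"hand": 0, "x": 0, "y": 0, "z": 0, "yaw": 0},
    {"hand": 0, "x": 0, "y": 0, "z": 0, "yaw": 0},
  ],
)

```text
clock: 5.3
eef_pos: [430.5, -321.4, 234.0]
eef_rot: [-3.141, 0.001, 0.001]
wrist_force: [0.1, 0.6, -0.6]
finger_gap: 46.8
finger_force: 0.0
```

```bash
python3 - <<'E'
from h import *
import pickle
s=manip.read_state();print(s["eef_pos"],s["eef_rot"],s["qd"].round(3))
c=get_calibration("wrist");im=camera("wrist");pickle.dump((c,im),open("w3.pkl","wb"))
cv2.imwrite("pics/w3.png",cv2.resize(im[:,:,::-1],(800,600),interpolation=cv2.INTER_CUBIC))
cv2.imwrite("pics/top3.png",camera("top")[:,:,::-1])
print((proj("wrist",[[497,-322,134],[437,-322,134],[467,-322,90]],c)*1.5625).round(0).tolist())
E
```

```text
[ 430.49808199 -321.41442899  233.98979194] [-3.14069758e+00  7.35963844e-04  1.33975588e-03] [ 0.018 -0.015  0.007 -0.    -0.001 -0.009]
[[400.0, 173.0], [400.0, 289.0], [400.0, 223.0]]
```

View pics/w3.png

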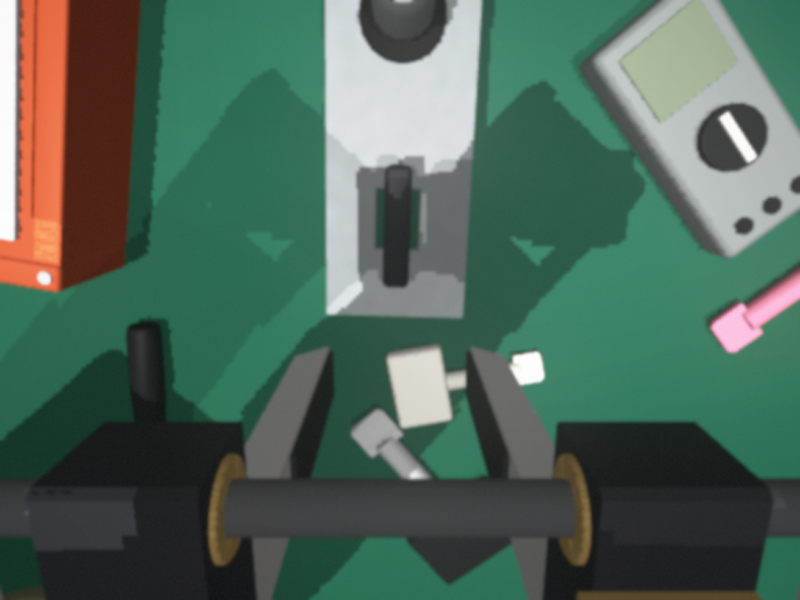

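```bash
python3 - <<'E'
from h import *
import pickle
c,im=pickle.load(open("w3.pkl","rb"))
np.set_printoptions(precision=1,suppress=True)
e=at("wrist",np.array([[399,165],[396,286]])/1.5625,134,c);print(e,e.mean(0))
print("hole",at("wrist",np.array([[376,220],[426,220]])/1.5625,90,c))
print("plate",at("wrist",np.array([[327,314],[463,318]])/1.5625,90,c))
print(plan([(*e.mean(0)[:2],150,-.02),(*e.mean(0)[:2],97,-.02)]))
E
```

```text
[[ 501.1 -321.7  134. ]
 [ 438.8 -320.1  134. ]] [ 469.9 -320.9  134. ]
hole [[ 468.9 -308.    90. ]
 [ 468.9 -337.7   90. ]]
plate [[ 410.6 -276.8   90. ]
 [ 408.1 -361.6   90. ]]
-> [ 469.9 -320.9  150.    -0. ] 3
{"x":0.013,"y":-0.000,"z":0.028,"yaw":0.01},{"x":0.013,"y":-0.000,"z":0.028,"yaw":0.01},{"x":0.013,"y":-0.000,"z":0.028,"yaw":0.00},
-> [ 469.9 -320.9   97.    -0. ] 2
{"x":0.000,"y":-0.000,"z":0.027,"yaw":0.00},{"x":0.000,"y":-0.000,"z":0.026,"yaw":0.00},
[ 469.6 -321.4   97.4   -0. ]
```

Request:
arm_command(
  targets=[
    {"hand": 0, "x": 0.013, "y": 0, "z": 0.028, "yaw": 0.01},
    {"hand": 0, "x": 0.013, "y": 0, "z": 0.028, "yaw": 0.01},
    {"hand": 0, "x": 0.013, "y": 0, "z": 0.028, "yaw": 0},
    {"hand": 0, "x": 0, "y": 0, "z": 0.027, "yaw": 0},
    {"hand": 0, "x": 0, "y": 0, "z": 0.026, "yaw": 0},
    {"hand": 0, "x": 0, "y": 0, "z": 0, "yaw": 0},
  ],
)

```text
clock: 6.0
eef_pos: [468.3, -320.6, 94.5]
eef_rot: [-3.138, 0.004, -0.019]
wrist_force: [-0.8, -0.6, 0.8]
finger_gap: 47.0
finger_force: 0.0
```

Request:
arm_command(
  targets=[
    {"hand": -1, "x": 0, "y": 0, "z": 0, "yaw": 0},
    {"hand": -1, "x": 0, "y": 0, "z": 0, "yaw": 0},
    {"hand": -1, "x": 0, "y": 0, "z": 0, "yaw": 0},
    {"hand": -1, "x": 0, "y": 0, "z": 0, "yaw": 0},
    {"hand": -1, "x": 0, "y": 0, "z": 0, "yaw": 0},
    {"hand": -1, "x": 0, "y": 0, "z": 0, "yaw": 0},
  ],
  newtons=50,
)

```text
clock: 6.6
eef_pos: [469.3, -322.7, 98.2]
eef_rot: [3.141, -0.001, -0.021]
wrist_force: [-1.0, 2.7, 6.5]
finger_gap: 13.8
finger_force: 50.0
```

```bash
python3 - <<'E'
from h import *
y=1.145;u=np.array([np.cos(y),np.sin(y)]);p=np.array([500.6,-40.3])-50*u
s=[469.3,-322.7,98,-.021]
plan([(469.3,-322.7,120,-.021),(469.3,-322.7,245,-.021),(*p,245,y)],s)
E
```

```text
-> [ 469.3 -322.7  120.    -0. ] 1
{"x":0.000,"y":-0.000,"z":-0.022,"yaw":-0.00},
-> [ 469.3 -322.7  245.    -0. ] 4
{"x":0.000,"y":-0.000,"z":-0.031,"yaw":-0.00},{"x":0.000,"y":-0.000,"z":-0.031,"yaw":-0.00},{"x":0.000,"y":-0.000,"z":-0.032,"yaw":-0.00},{"x":0.000,"y":-0.000,"z":-0.031,"yaw":-0.00},
-> [479.9 -85.8 245.    1.1] 9
{"x":0.001,"y":-0.026,"z":-0.000,"yaw":-0.13},{"x":0.004,"y":-0.026,"z":-0.000,"yaw":-0.13},{"x":0.007,"y":-0.025,"z":-0.000,"yaw":-0.13},{"x":0.011,"y":-0.024,"z":-0.000,"yaw":-0.13},{"x":0.014,"y":-0.023,"z":-0.000,"yaw":-0.13},{"x":0.016,"y":-0.021,"z":-0.000,"yaw":-0.13},{"x":0.019,"y":-0.018,"z":-0.000,"yaw":-0.13},{"x":0.021,"y":-0.016,"z":-0.000,"yaw":-0.13},{"x":0.023,"y":-0.013,"z":-0.000,"yaw":-0.13},
```

Request:
arm_command(
  targets=[
    {"hand": -1, "x": 0, "y": 0, "z": -0.01, "yaw": 0},
    {"hand": -1, "x": 0, "y": 0, "z": -0.02, "yaw": 0},
    {"hand": -1, "x": 0, "y": 0, "z": -0.03, "yaw": 0},
    {"hand": -1, "x": 0, "y": 0, "z": -0.03, "yaw": 0},
    {"hand": -1, "x": 0, "y": 0, "z": -0.03, "yaw": 0},
    {"hand": -1, "x": 0, "y": 0, "z": -0.027, "yaw": 0},
    {"hand": -1, "x": 0, "y": 0, "z": 0, "yaw": 0},
  ],
)

```text
clock: 7.3
eef_pos: [469.9, -323.4, 248.6]
eef_rot: [3.138, -0.005, -0.021]
wrist_force: [0.5, -0.4, -2.3]
finger_gap: 13.6
finger_force: 50.0
```

Request:
arm_command(
  targets=[
    {"hand": -1, "x": 0.001, "y": -0.026, "z": 0, "yaw": -0.13},
    {"hand": -1, "x": 0.004, "y": -0.026, "z": 0, "yaw": -0.13},
    {"hand": -1, "x": 0.007, "y": -0.025, "z": 0, "yaw": -0.13},
    {"hand": -1, "x": 0.011, "y": -0.024, "z": 0, "yaw": -0.13},
    {"hand": -1, "x": 0.014, "y": -0.023, "z": 0, "yaw": -0.13},
    {"hand": -1, "x": 0.016, "y": -0.021, "z": 0, "yaw": -0.13},
    {"hand": -1, "x": 0.019, "y": -0.018, "z": 0, "yaw": -0.13},
    {"hand": -1, "x": 0.021, "y": -0.016, "z": 0, "yaw": -0.13},
    {"hand": -1, "x": 0.023, "y": -0.013, "z": 0, "yaw": -0.13},
    {"hand": -1, "x": 0, "y": 0, "z": 0, "yaw": 0},
  ],
)

```text
clock: 8.3
eef_pos: [479.0, -83.7, 243.5]
eef_rot: [-3.14, -0.0, 1.155]
wrist_force: [-0.2, 0.2, -1.8]
finger_gap: 13.6
finger_force: 50.0
```

Request:
arm_command(
  targets=[
    {"hand": -1, "x": 0, "y": 0, "z": 0, "yaw": 0},
    {"hand": -1, "x": 0, "y": 0, "z": 0, "yaw": 0},
  ],
)

```text
clock: 8.5
eef_pos: [479.2, -86.6, 244.0]
eef_rot: [-3.141, 0.0, 1.147]
wrist_force: [-0.3, 0.5, -2.3]
finger_gap: 13.9
finger_force: 50.0
```

```bash
python3 - <<'E'
from h import *
import pickle
s=manip.read_state();print(s["eef_pos"],s["eef_rot"],s["wrist_force"],s["finger_gap"],s["joints"][5])
c=get_calibration("wrist");im=camera("wrist");pickle.dump((c,im,s),open("w4.pkl","wb"))
cv2.imwrite("pics/w4.png",cv2.resize(im[:,:,::-1],(800,600),interpolation=cv2.INTER_CUBIC))
t=s["eef_pos"]
print((proj("wrist",[[500.6,-40.3,107],[520.8,67.4,107],t-[0,0,85]],c)*1.5625).round(0).tolist())
E
```

```text
[479.23647354 -86.56989475 243.95156735] [-3.14094593e+00  3.10426723e-04  1.14653534e+00] [-0.32211743  0.50563121 -2.28882503] 13.912600119903505 0.17046925133542276
[[400.0, 199.0], [351.0, -6.0], [399.0, 308.0]]
```

View pics/w4.png

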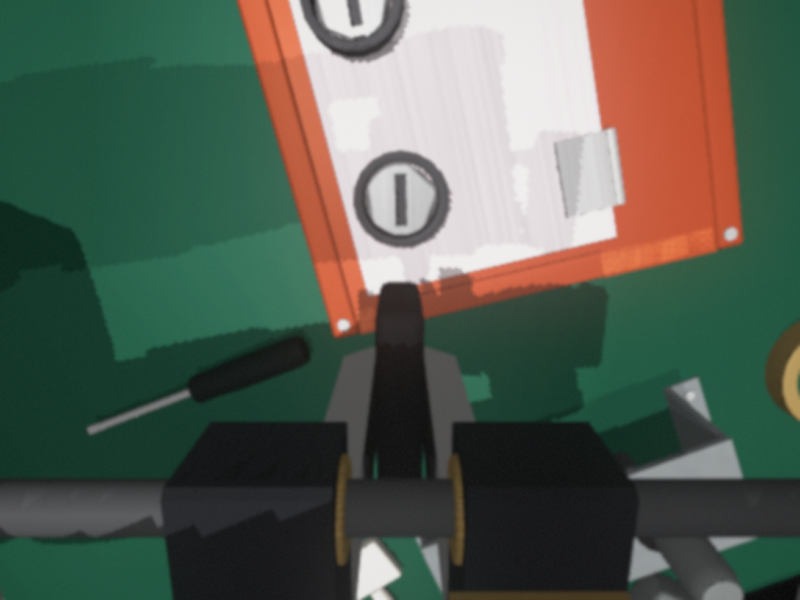

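Request:
arm_command(
  targets=[
    {"hand": -1, "x": 0.02, "y": 0, "z": 0.01, "yaw": 0},
    {"hand": -1, "x": 0.02, "y": 0, "z": 0.015, "yaw": 0},
    {"hand": -1, "x": 0.011, "y": 0, "z": 0.015, "yaw": 0},
    {"hand": -1, "x": 0, "y": 0, "z": 0.005, "yaw": 0},
    {"hand": -1, "x": 0, "y": 0, "z": 0, "yaw": 0},
    {"hand": -1, "x": 0, "y": 0, "z": 0, "yaw": 0},
  ],
)

```text
clock: 9.15
eef_pos: [500.4, -40.2, 200.1]
eef_rot: [3.141, -0.0, 1.148]
wrist_force: [0.0, -0.7, -1.7]
finger_gap: 13.8
finger_force: 50.0
```

Request:
arm_command(
  targets=[
    {"hand": -1, "x": 0, "y": 0, "z": 0.004, "yaw": 0},
    {"hand": -1, "x": 0, "y": 0, "z": 0.004, "yaw": 0},
    {"hand": -1, "x": 0, "y": 0, "z": 0.002, "yaw": 0},
    {"hand": -1, "x": 0, "y": 0, "z": 0, "yaw": 0},
  ],
)

```text
clock: 9.55
eef_pos: [500.1, -39.5, 189.2]
eef_rot: [-3.141, 0.0, 1.149]
wrist_force: [-0.3, 0.3, -3.0]
finger_gap: 13.8
finger_force: 50.0
```

Request:
arm_command(
  targets=[
    {"hand": -1, "x": 0, "y": 0, "z": 0.003, "yaw": 0},
    {"hand": -1, "x": 0, "y": 0, "z": 0.003, "yaw": 0},
    {"hand": -1, "x": 0, "y": 0, "z": 0.003, "yaw": 0},
    {"hand": -1, "x": 0, "y": 0, "z": 0, "yaw": 0},
  ],
)

```text
clock: 9.95
eef_pos: [500.5, -39.4, 180.5]
eef_rot: [3.141, -0.0, 1.149]
wrist_force: [-0.4, 0.8, 4.6]
finger_gap: 13.8
finger_force: 50.0
```

Request:
arm_command(
  targets=[
    {"hand": -1, "x": 0, "y": 0, "z": 0.003, "yaw": 0},
    {"hand": -1, "x": 0, "y": 0, "z": 0.001, "yaw": 0},
    {"hand": -1, "x": 0, "y": 0, "z": 0, "yaw": 0},
  ],
)

```text
clock: 10.25
eef_pos: [500.5, -39.4, 177.0]
eef_rot: [3.141, -0.0, 1.149]
wrist_force: [-1.8, 0.5, 7.4]
finger_gap: 14.1
finger_force: 50.0
```

Request:
arm_command(
  targets=[
    {"hand": -1, "x": 0, "y": 0, "z": 0, "yaw": 0.12},
    {"hand": -1, "x": 0, "y": 0, "z": 0, "yaw": 0.12},
    {"hand": -1, "x": 0, "y": 0, "z": 0, "yaw": 0.12},
    {"hand": -1, "x": 0, "y": 0, "z": 0, "yaw": 0.12},
    {"hand": -1, "x": 0, "y": 0, "z": 0, "yaw": 0.12},
  ],
)

```text
clock: 10.75
eef_pos: [501.0, -39.7, 177.3]
eef_rot: [3.14, -0.002, 0.544]
wrist_force: [1.4, -2.5, 7.4]
finger_gap: 13.8
finger_force: 50.0
```

Request:
arm_command(
  targets=[
    {"hand": -1, "x": 0, "y": 0, "z": 0, "yaw": 0.12},
    {"hand": -1, "x": 0, "y": 0, "z": 0, "yaw": 0.12},
    {"hand": -1, "x": 0, "y": 0, "z": 0, "yaw": 0.12},
    {"hand": -1, "x": 0, "y": 0, "z": 0, "yaw": 0.12},
    {"hand": -1, "x": 0, "y": 0, "z": 0, "yaw": 0.12},
    {"hand": -1, "x": 0, "y": 0, "z": 0, "yaw": 0},
  ],
)

```text
clock: 11.35
eef_pos: [501.1, -39.9, 177.4]
eef_rot: [3.141, -0.003, -0.056]
wrist_force: [0.8, -3.5, 6.8]
finger_gap: 13.4
finger_force: 50.0
```

```bash
python3 - <<'E'
from h import *
s=manip.read_state();print(s["eef_pos"],s["eef_rot"],s["wrist_force"],s["moment"],s["clock"])
E
```

```text
[501.06883381 -39.89600716 177.3641011 ] [ 3.14052080e+00 -2.64504275e-03 -5.55727381e-02] [ 0.79659445 -3.47805976  6.75783959] [-0.70789167 -0.13106852  0.00946528] 11.35
```

Request:
arm_command(
  targets=[
    {"hand": -1, "x": 0, "y": 0, "z": 0, "yaw": 0.08},
    {"hand": -1, "x": 0, "y": 0, "z": 0, "yaw": 0.08},
    {"hand": -1, "x": 0, "y": 0, "z": 0, "yaw": 0.05},
  ],
)

```text
clock: 11.65
eef_pos: [501.0, -39.9, 177.3]
eef_rot: [3.141, -0.003, -0.264]
wrist_force: [0.8, -2.8, 7.4]
finger_gap: 13.5
finger_force: 50.0
```

```bash
python3 - <<'E'
from h import *
s=manip.read_state();print(s["eef_pos"],s["eef_rot"],s["wrist_force"],s["moment"],s["clock"])
E
```

```text
[501.04034246 -39.94375787 177.34910284] [ 3.14091001e+00 -2.78989499e-03 -2.64271451e-01] [ 0.75498482 -2.80491723  7.44749439] [-0.87209978 -0.14670061  0.06314744] 11.65
```

Request:
arm_command(
  targets=[
    {"hand": -1, "x": 0, "y": 0, "z": 0, "yaw": 0.06},
    {"hand": -1, "x": 0, "y": 0, "z": 0, "yaw": 0.06},
  ],
)

```text
clock: 11.85
eef_pos: [501.0, -40.0, 177.3]
eef_rot: [3.141, -0.003, -0.383]
wrist_force: [0.5, -4.3, 7.2]
finger_gap: 13.5
finger_force: 50.0
```

```bash
python3 - <<'E'
from h import *
s=manip.read_state();print(s["eef_pos"],s["eef_rot"],s["wrist_force"],s["moment"],s["clock"])
E
```

```text
[500.96330518 -39.98145713 177.32373256] [ 3.14104525e+00 -2.68634925e-03 -3.83445479e-01] [ 0.51886822 -4.29874377  7.21903572] [-1.02494099 -0.03580074  0.33658102] 11.85
```

Request:
arm_command(
  targets=[
    {"hand": -1, "x": 0, "y": 0, "z": 0, "yaw": -0.1},
    {"hand": -1, "x": 0, "y": 0, "z": -0.004, "yaw": -0.02},
    {"hand": -1, "x": 0, "y": 0, "z": -0.008, "yaw": 0},
    {"hand": -1, "x": 0, "y": 0, "z": -0.015, "yaw": 0},
    {"hand": -1, "x": 0, "y": 0, "z": -0.02, "yaw": 0},
    {"hand": -1, "x": 0, "y": 0, "z": -0.02, "yaw": 0},
  ],
)

```text
clock: 12.45
eef_pos: [499.9, -39.2, 244.0]
eef_rot: [-3.142, 0.002, -0.263]
wrist_force: [0.7, 0.0, -2.0]
finger_gap: 13.5
finger_force: 50.0
```

```bash
python3 - <<'E'
from h import *
s=manip.read_state();print(s["eef_pos"],s["eef_rot"],s["wrist_force"],s["clock"])
y=1.33;u=np.array([np.cos(y),np.sin(y)]);p=np.array([500.6,-40.3])-35*u
plan([(*p,260,y)])
E
```

```text
[499.88029082 -39.19665008 244.04476619] [-3.14155836e+00  1.51192014e-03 -2.62709532e-01] [ 0.72147657  0.02557008 -1.98137484] 12.45
-> [492.3 -74.3 260.    1.3] 12
{"x":0.000,"y":0.003,"z":-0.001,"yaw":-0.13},{"x":-0.000,"y":0.003,"z":-0.001,"yaw":-0.13},{"x":-0.001,"y":0.003,"z":-0.001,"yaw":-0.13},{"x":-0.001,"y":0.003,"z":-0.001,"yaw":-0.13},{"x":-0.001,"y":0.003,"z":-0.001,"yaw":-0.13},{"x":-0.002,"y":0.002,"z":-0.002,"yaw":-0.13},{"x":-0.002,"y":0.002,"z":-0.001,"yaw":-0.14},{"x":-0.002,"y":0.002,"z":-0.002,"yaw":-0.13},{"x":-0.003,"y":0.002,"z":-0.001,"yaw":-0.14},{"x":-0.003,"y":0.001,"z":-0.002,"yaw":-0.13},{"x":-0.002,"y":0.001,"z":-0.001,"yaw":-0.14},{"x":-0.003,"y":0.001,"z":-0.002,"yaw":-0.13},
```

Request:
arm_command(
  targets=[
    {"hand": -1, "x": 0, "y": 0, "z": 0, "yaw": -0.13},
    {"hand": -1, "x": 0, "y": 0, "z": 0, "yaw": -0.13},
    {"hand": -1, "x": 0, "y": 0, "z": 0, "yaw": -0.13},
    {"hand": -1, "x": 0, "y": 0, "z": 0, "yaw": -0.13},
    {"hand": -1, "x": 0, "y": 0, "z": 0, "yaw": -0.13},
    {"hand": -1, "x": 0, "y": 0, "z": 0, "yaw": -0.13},
    {"hand": -1, "x": 0, "y": 0, "z": 0, "yaw": -0.13},
    {"hand": -1, "x": 0, "y": 0, "z": 0, "yaw": -0.13},
    {"hand": -1, "x": 0, "y": 0, "z": 0, "yaw": -0.13},
    {"hand": -1, "x": 0, "y": 0, "z": 0, "yaw": -0.13},
  ],
)

```text
clock: 13.45
eef_pos: [500.0, -39.2, 243.3]
eef_rot: [-3.14, 0.0, 1.043]
wrist_force: [-1.1, 1.0, -2.1]
finger_gap: 13.5
finger_force: 50.0
```

Request:
arm_command(
  targets=[
    {"hand": -1, "x": -0.01, "y": 0, "z": -0.005, "yaw": -0.13},
    {"hand": -1, "x": -0.01, "y": 0, "z": -0.005, "yaw": -0.13},
    {"hand": -1, "x": -0.01, "y": 0, "z": -0.005, "yaw": -0.03},
    {"hand": -1, "x": 0, "y": 0, "z": 0, "yaw": 0},
    {"hand": -1, "x": 0, "y": 0, "z": 0, "yaw": 0},
  ],
)

```text
clock: 13.95
eef_pos: [488.5, -66.6, 258.3]
eef_rot: [-3.141, -0.0, 1.326]
wrist_force: [0.7, 0.9, -1.8]
finger_gap: 14.1
finger_force: 50.0
```

```bash
python3 - <<'E'
from h import *
import pickle
s=manip.read_state();print(s["eef_pos"],s["eef_rot"],s["clock"])
c=get_calibration("wrist");im=camera("wrist");pickle.dump((c,im,s),open("w5.pkl","wb"))
cv2.imwrite("pics/w5.png",cv2.resize(im[:240,160:400,::-1],None,fx=2.5,fy=2.5,interpolation=cv2.INTER_CUBIC))
print(((proj("wrist",[[500.6,-40.3,107],[520.8,67.4,107]],c)-[160,0])*2.5).round(0).tolist())
E
```

```text
[488.50420846 -66.63891203 258.25531165] [-3.14099223e+00 -1.78029637e-04  1.32628868e+00] 13.95
[[253.0, 376.0], [235.0, 65.0]]
```

View pics/w5.png

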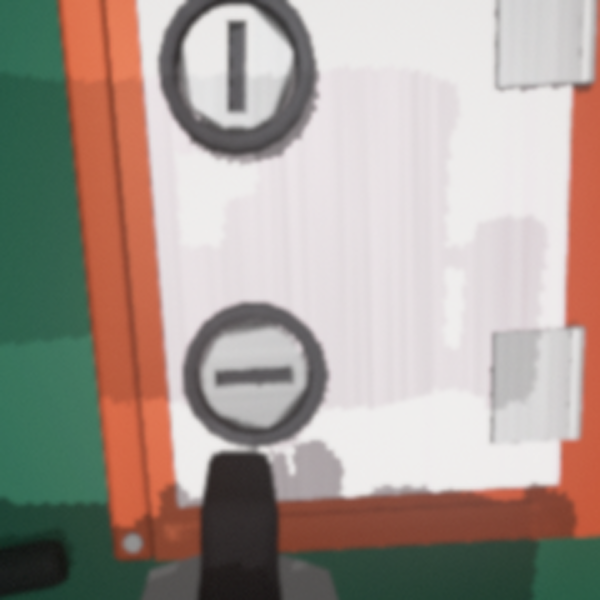

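Request:
arm_command(
  targets=[
    {"hand": -1, "x": 0.034, "y": 0, "z": 0, "yaw": 0},
    {"hand": -1, "x": 0.034, "y": 0, "z": 0, "yaw": 0},
    {"hand": -1, "x": 0.035, "y": 0, "z": 0, "yaw": 0},
    {"hand": -1, "x": 0.035, "y": 0, "z": 0, "yaw": 0},
    {"hand": -1, "x": 0, "y": 0, "z": 0.02, "yaw": 0},
    {"hand": -1, "x": 0, "y": 0, "z": 0.02, "yaw": 0},
    {"hand": -1, "x": 0, "y": 0, "z": 0.018, "yaw": 0},
    {"hand": -1, "x": 0, "y": 0, "z": 0, "yaw": 0},
    {"hand": -1, "x": 0, "y": 0, "z": 0, "yaw": 0},
  ],
)

```text
clock: 14.9
eef_pos: [521.8, 67.5, 200.8]
eef_rot: [-3.141, -0.0, 1.328]
wrist_force: [-1.0, -0.1, -1.4]
finger_gap: 14.0
finger_force: 50.0
```

Request:
arm_command(
  targets=[
    {"hand": -1, "x": 0, "y": -0.0006, "z": 0.004, "yaw": 0},
    {"hand": -1, "x": 0, "y": 0, "z": 0.004, "yaw": 0},
    {"hand": -1, "x": 0, "y": 0, "z": 0.003, "yaw": 0},
    {"hand": -1, "x": 0, "y": 0, "z": 0, "yaw": 0},
  ],
)

```text
clock: 15.3
eef_pos: [521.0, 67.3, 189.1]
eef_rot: [-3.141, 0.0, 1.329]
wrist_force: [-0.1, -0.8, -2.0]
finger_gap: 13.8
finger_force: 50.0
```

Request:
arm_command(
  targets=[
    {"hand": -1, "x": 0, "y": 0, "z": 0.003, "yaw": 0},
    {"hand": -1, "x": 0, "y": 0, "z": 0.003, "yaw": 0},
    {"hand": -1, "x": 0, "y": 0, "z": 0.003, "yaw": 0},
    {"hand": -1, "x": 0, "y": 0, "z": 0, "yaw": 0},
  ],
)

```text
clock: 15.7
eef_pos: [521.3, 67.3, 180.6]
eef_rot: [3.141, -0.0, 1.329]
wrist_force: [-1.0, 0.2, 5.6]
finger_gap: 13.9
finger_force: 50.0
```

Request:
arm_command(
  targets=[
    {"hand": -1, "x": 0, "y": 0, "z": 0.003, "yaw": 0},
    {"hand": -1, "x": 0, "y": 0, "z": 0.001, "yaw": 0},
    {"hand": -1, "x": 0, "y": 0, "z": 0, "yaw": 0},
    {"hand": -1, "x": 0, "y": 0, "z": 0, "yaw": 0.12},
    {"hand": -1, "x": 0, "y": 0, "z": 0, "yaw": 0.12},
    {"hand": -1, "x": 0, "y": 0, "z": 0, "yaw": 0.12},
    {"hand": -1, "x": 0, "y": 0, "z": 0, "yaw": 0.12},
  ],
)

```text
clock: 16.4
eef_pos: [521.2, 67.4, 177.1]
eef_rot: [3.141, -0.001, 0.844]
wrist_force: [-2.3, -1.1, 7.0]
finger_gap: 13.7
finger_force: 50.0
```

Request:
arm_command(
  targets=[
    {"hand": -1, "x": 0, "y": 0, "z": 0, "yaw": 0.12},
    {"hand": -1, "x": 0, "y": 0, "z": 0, "yaw": 0.12},
    {"hand": -1, "x": 0, "y": 0, "z": 0, "yaw": 0.12},
    {"hand": -1, "x": 0, "y": 0, "z": 0, "yaw": 0.12},
    {"hand": -1, "x": 0, "y": 0, "z": 0, "yaw": 0.12},
    {"hand": -1, "x": 0, "y": 0, "z": 0, "yaw": 0.12},
    {"hand": -1, "x": 0, "y": 0, "z": 0, "yaw": 0.12},
  ],
)

```text
clock: 17.1
eef_pos: [521.1, 67.5, 177.0]
eef_rot: [-3.141, -0.0, 0.004]
wrist_force: [-1.0, 0.7, 7.7]
finger_gap: 14.0
finger_force: 50.0
```

Clear of the gantry. I'll finish the turn to the stop.

Request:
arm_command(
  targets=[
    {"hand": -1, "x": 0, "y": 0, "z": 0, "yaw": 0.1},
    {"hand": -1, "x": 0, "y": 0, "z": 0, "yaw": 0.1},
    {"hand": -1, "x": 0, "y": 0, "z": 0, "yaw": 0.1},
    {"hand": -1, "x": 0, "y": 0, "z": 0, "yaw": 0.08},
  ],
)

```text
clock: 17.5
eef_pos: [521.1, 67.6, 177.0]
eef_rot: [-3.141, 0.0, -0.375]
wrist_force: [-2.5, 0.2, 7.3]
finger_gap: 13.9
finger_force: 50.0
```

```bash
python3 - <<'E'
from h import *
s=manip.read_state();print(s["eef_pos"],s["eef_rot"],s["wrist_force"],s["moment"],s["clock"])
E
```

```text
[521.07323571  67.55936963 176.99877069] [-3.14101520e+00  7.02777882e-06 -3.74989565e-01] [-2.49743344  0.17099856  7.25545531] [0.53133729 0.91862957 0.24653204] 17.5
```

Request:
arm_command(
  targets=[
    {"hand": -1, "x": 0, "y": 0, "z": 0, "yaw": -0.1},
    {"hand": -1, "x": 0, "y": 0, "z": -0.004, "yaw": -0.02},
    {"hand": -1, "x": 0, "y": 0, "z": -0.008, "yaw": 0},
    {"hand": -1, "x": 0, "y": 0, "z": -0.02, "yaw": 0},
    {"hand": -1, "x": 0, "y": 0, "z": -0.025, "yaw": 0},
    {"hand": -1, "x": -0.02, "y": 0.02, "z": -0.016, "yaw": 0},
    {"hand": -1, "x": -0.025, "y": 0.025, "z": 0, "yaw": 0},
    {"hand": -1, "x": 0, "y": 0.01, "z": 0, "yaw": 0},
    {"hand": -1, "x": 0, "y": 0, "z": 0, "yaw": 0},
  ],
)

```text
clock: 18.4
eef_pos: [463.7, 24.4, 249.9]
eef_rot: [3.142, -0.001, -0.254]
wrist_force: [0.2, -0.3, -1.5]
finger_gap: 13.9
finger_force: 50.0
```

```bash
python3 - <<'E'
from h import *
s=manip.read_state();print(s["eef_pos"],s["eef_rot"],s["clock"])
c=get_calibration("wrist");im=camera("wrist")
cv2.imwrite("pics/w6.png",cv2.resize(im[40:280,100:420,::-1],None,fx=2.5,fy=2.5,interpolation=cv2.INTER_CUBIC))
print(((proj("wrist",[[500.6,-40.3,107],[520.8,67.4,107]],c)-[100,40])*2.5).round(0).tolist())
p=s["eef_pos"];y=s["eef_rot"][2]
plan([(469.3,-322.2,255,-.021)])
E
```

```text
[463.72178617  24.3822392  249.88908658] [ 3.14154390e+00 -6.48029957e-04 -2.53533944e-01] 18.4
[[532.0, 216.0], [236.0, 237.0]]
-> [ 469.3 -322.2  255.    -0. ] 10
{"x":0.009,"y":0.033,"z":-0.001,"yaw":-0.02},{"x":0.009,"y":0.034,"z":-0.000,"yaw":-0.02},{"x":0.008,"y":0.034,"z":-0.001,"yaw":-0.02},{"x":0.007,"y":0.034,"z":-0.000,"yaw":-0.02},{"x":0.006,"y":0.034,"z":-0.001,"yaw":-0.03},{"x":0.005,"y":0.034,"z":-0.000,"yaw":-0.02},{"x":0.005,"y":0.034,"z":-0.001,"yaw":-0.03},{"x":0.004,"y":0.035,"z":-0.000,"yaw":-0.02},{"x":0.003,"y":0.035,"z":-0.001,"yaw":-0.03},{"x":0.002,"y":0.034,"z":-0.000,"yaw":-0.02},
```

View pics/w6.png

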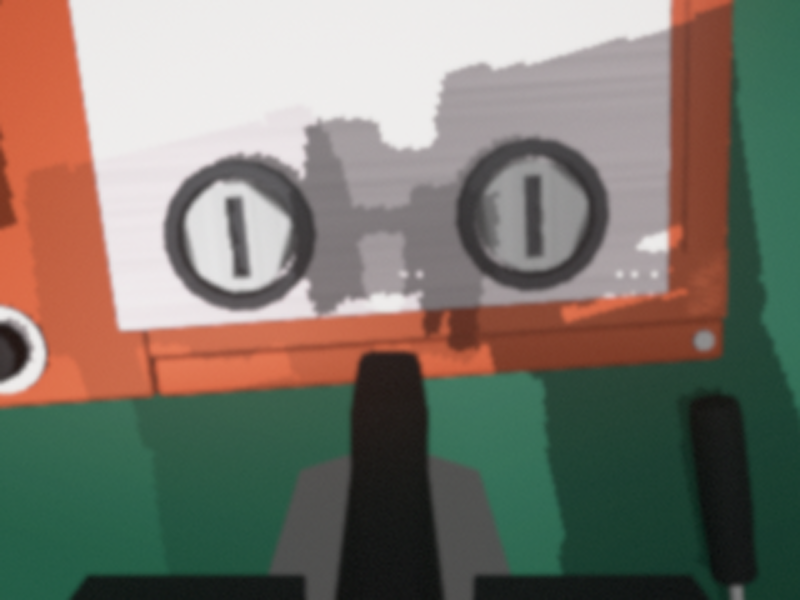

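Request:
arm_command(
  targets=[
    {"hand": -1, "x": 0.009, "y": 0.033, "z": 0, "yaw": -0.02},
    {"hand": -1, "x": 0.009, "y": 0.034, "z": 0, "yaw": -0.02},
    {"hand": -1, "x": 0.008, "y": 0.034, "z": 0, "yaw": -0.02},
    {"hand": -1, "x": 0.007, "y": 0.034, "z": 0, "yaw": -0.02},
    {"hand": -1, "x": 0.006, "y": 0.034, "z": 0, "yaw": -0.03},
    {"hand": -1, "x": 0.005, "y": 0.034, "z": 0, "yaw": -0.02},
    {"hand": -1, "x": 0.005, "y": 0.034, "z": 0, "yaw": -0.03},
    {"hand": -1, "x": 0.004, "y": 0.035, "z": 0, "yaw": -0.02},
    {"hand": -1, "x": 0.003, "y": 0.035, "z": 0, "yaw": -0.03},
    {"hand": -1, "x": 0.002, "y": 0.034, "z": 0, "yaw": -0.02},
  ],
)

```text
clock: 19.45
eef_pos: [470.2, -322.8, 248.7]
eef_rot: [-3.141, 0.001, -0.02]
wrist_force: [0.9, 1.0, -0.6]
finger_gap: 13.4
finger_force: 50.0
```

Request:
arm_command(
  targets=[
    {"hand": -1, "x": 0, "y": 0, "z": 0.02, "yaw": 0},
    {"hand": -1, "x": 0, "y": 0, "z": 0.02, "yaw": 0},
    {"hand": -1, "x": 0, "y": 0, "z": 0, "yaw": 0},
    {"hand": -1, "x": 0, "y": 0, "z": 0, "yaw": 0},
  ],
)

```text
clock: 19.85
eef_pos: [470.1, -321.3, 209.5]
eef_rot: [-3.141, 0.001, -0.021]
wrist_force: [-0.2, -0.4, -1.2]
finger_gap: 13.6
finger_force: 50.0
```

```bash
python3 - <<'E'
from h import *
s=manip.read_state();print(s["eef_pos"],s["eef_rot"],s["clock"])
c=get_calibration("wrist")
im=camera("wrist");cv2.imwrite("pics/w7.png",cv2.resize(im[120:330,150:370,::-1],None,fx=2.7,fy=2.7,interpolation=cv2.INTER_CUBIC))
E
```

```text
[ 470.12381106 -321.25716329  209.50680207] [-3.14115414e+00  5.25342405e-04 -2.09513121e-02] 19.85
```

Request:
arm_command(
  targets=[
    {"hand": -1, "x": -0.0005, "y": 0.001, "z": 0.015, "yaw": 0},
    {"hand": -1, "x": 0, "y": 0, "z": 0.015, "yaw": 0},
    {"hand": -1, "x": 0, "y": 0, "z": 0.01, "yaw": 0},
    {"hand": -1, "x": 0, "y": 0, "z": 0, "yaw": 0},
  ],
)

```text
clock: 20.3
eef_pos: [469.0, -322.2, 169.0]
eef_rot: [-3.141, 0.001, -0.021]
wrist_force: [0.3, 0.3, -1.2]
finger_gap: 13.8
finger_force: 50.0
```

Request:
arm_command(
  targets=[
    {"hand": -1, "x": 0, "y": 0, "z": 0.015, "yaw": 0},
    {"hand": -1, "x": 0, "y": 0, "z": 0.015, "yaw": 0},
    {"hand": -1, "x": 0, "y": 0, "z": 0.015, "yaw": 0},
    {"hand": -1, "x": 0, "y": 0, "z": 0.012, "yaw": 0},
    {"hand": -1, "x": 0, "y": 0, "z": 0, "yaw": 0},
  ],
)

```text
clock: 20.8
eef_pos: [468.7, -322.2, 111.7]
eef_rot: [-3.141, 0.001, -0.021]
wrist_force: [-0.8, 0.0, -1.2]
finger_gap: 13.7
finger_force: 50.0
```

Blade and stem are through the hole with no contact. I'll lower the key until the paddle rests on the plate.

Request:
arm_command(
  targets=[
    {"hand": -1, "x": 0, "y": 0, "z": 0.007, "yaw": 0},
    {"hand": -1, "x": 0, "y": 0, "z": 0.004, "yaw": 0},
    {"hand": -1, "x": 0, "y": 0, "z": 0.002, "yaw": 0},
    {"hand": -1, "x": 0, "y": 0, "z": 0, "yaw": 0},
  ],
)

```text
clock: 21.2
eef_pos: [469.0, -322.4, 99.4]
eef_rot: [-3.142, 0.0, -0.021]
wrist_force: [-0.4, 0.5, -1.6]
finger_gap: 13.7
finger_force: 50.0
```

Request:
arm_command(
  targets=[
    {"hand": -1, "x": 0, "y": 0, "z": 0.001, "yaw": 0},
    {"hand": -1, "x": 0, "y": 0, "z": 0.001, "yaw": 0},
    {"hand": -1, "x": 0, "y": 0, "z": 0, "yaw": 0},
  ],
)

```text
clock: 21.5
eef_pos: [469.1, -322.6, 98.2]
eef_rot: [3.141, -0.001, -0.021]
wrist_force: [-2.0, 0.7, 4.9]
finger_gap: 13.5
finger_force: 50.0
```

Force shows the paddle seated. I'll release slowly to a half opening, as before the grasp, then lift.

Request:
arm_command(
  targets=[
    {"hand": -0.6, "x": 0, "y": 0, "z": 0, "yaw": 0},
    {"hand": -0.4, "x": 0, "y": 0, "z": 0, "yaw": 0},
    {"hand": -0.2, "x": 0, "y": 0, "z": 0, "yaw": 0},
    {"hand": 0, "x": 0, "y": 0, "z": 0, "yaw": 0},
    {"hand": 0, "x": 0, "y": 0, "z": 0, "yaw": 0},
    {"hand": 0, "x": 0, "y": 0, "z": -0.01, "yaw": 0},
    {"hand": 0, "x": 0, "y": 0, "z": -0.025, "yaw": 0},
    {"hand": 0, "x": 0, "y": 0, "z": -0.03, "yaw": 0},
    {"hand": 0, "x": 0, "y": 0, "z": -0.035, "yaw": 0},
    {"hand": 0, "x": 0, "y": 0, "z": -0.03, "yaw": 0},
  ],
)

```text
clock: 22.5
eef_pos: [469.0, -322.4, 230.2]
eef_rot: [3.141, -0.001, -0.021]
wrist_force: [-0.0, -0.5, 1.0]
finger_gap: 47.3
finger_force: 0.0
```

Request:
arm_command(
  targets=[
    {"hand": 0, "x": -0.02, "y": 0, "z": -0.005, "yaw": 0},
    {"hand": 0, "x": -0.02, "y": 0, "z": 0, "yaw": 0},
    {"hand": 0, "x": 0, "y": 0, "z": 0, "yaw": 0},
    {"hand": 0, "x": 0, "y": 0, "z": 0, "yaw": 0},
  ],
)

```text
clock: 22.9
eef_pos: [429.1, -321.7, 233.2]
eef_rot: [3.141, -0.001, -0.022]
wrist_force: [-0.6, 0.3, -0.2]
finger_gap: 46.8
finger_force: 0.0
```

```bash
python3 - <<'E'
from h import *
import pickle
s=manip.read_state();print(s["eef_pos"],s["eef_rot"],s["clock"],s["wrist_force"])
c=get_calibration("wrist");im=camera("wrist")
c3,im3=pickle.load(open("w3.pkl","rb"))[:2]
def blob(im,c):
    p=proj("wrist",[[470,-321,134]],c)[0]
    m=(im.max(2)<70).astype(np.uint8);x,y=p.astype(int);r=60
    n,l,st,ce=cv2.connectedComponentsWithStats(m[y-r:y+r,x-r:x+r]);k=l[r,r]
    return p,k,st[k].tolist(),ce[k]+[x-r,y-r],at("wrist",[ce[k]+[x-r,y-r]],134,c)
print(blob(im3,c3));print(blob(im,c))
# nut driver: compare top images before/after around it
a=cv2.imread("pics/top3.png").astype(int);b=camera("top")[:,:,::-1].astype(int)
cv2.imwrite("pics/top9.png",b)
q=proj("top",[[577,-325,150]])[0].astype(int)
print(q,np.abs(a-b).max(2)[q[1]-18:q[1]+14,q[0]-14:q[0]+14].mean())
E
```

```text
[ 429.13391131 -321.69799496  233.18775798] [ 3.14102658e+00 -7.99778383e-04 -2.16712877e-02] 22.9 [-0.5590513   0.33029673 -0.18345116]
(array([254.47919942, 145.31220972]), np.int32(2), [48, 23, 25, 75, 1251], array([253.86091127, 148.60351719]), array([[ 467.34491443, -320.49947354,  134.        ]]))
(array([252.76719   , 143.94708681]), np.int32(2), [50, 26, 24, 73, 1195], array([255.16066946, 147.77656904]), array([[ 466.88199564, -322.85176352,  134.        ]]))
[303 154] 3.3013392857142856[ WARN:0@1.075] global loadsave.cpp:1063 imwrite_ Unsupported depth image for selected encoder is fallbacked to CV_8U.
```

The key is back in its hole to within about 2 mm, and the picture around the nut driver is unchanged apart from noise.

```bash
python3 -c "
from cell import manip
print(manip.sign_off())"
```

```text
the job is handed in; nothing more can be done
None
```

The hatch is pushed shut, both screws are turned clockwise to their stops (slots fore and aft), and the key hangs in its original rack hole with the nut driver untouched; I handed it in after about 23 s, without measuring directly that the screw heads sprang back up.

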